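# Blow the dust off a bisque cup with the pedal air jet

## Task

Blow the dust off the straight-sided bisque cup: stand it gently upright in the middle of the round stand in front of the air nozzle, and let go. Then turn the air valve's lever to half open, 45 degrees between shut and fully open, and only after that press the spring pedal right down to its stop, hold it there for a full second and let it come all the way back up. Leave the cup on the stand and the valve at half open, and do not disturb the bowl or the jar.

Things in the scene. Friction and masses are not known exactly. Their poses are not given: they have to be found in the camera images.
- cup: straight-sided handleless cup of unglazed, tan fired clay, open at the top: 62 mm outer diameter, 90 mm tall, wall 6 mm, about 0.18 kg, loose. Origin: centre of its underside; z up its axis.
- stand: fixed dusting stand: round aluminium top plate, 130 mm diameter, its flat top 45 mm above the bench. Origin: on the bench under the plate's centre. A brass air nozzle on a thin post on its +x side points at the middle: nozzle tip 65 mm from the plate's axis, 96 mm above the bench; post 102 mm from the axis, 106 mm tall.
- stand_top (a point): centre of the flat top of the stand's round plate, where the cup is to stand; axes as the stand's.
- valve: fixed brass ball valve in a steel pipe along the valve's y axis (190 mm), diving into the bench at both ends. Origin: on the bench under the upright stem (z axis). Under the lever lies a 120 mm round aluminium index plate, top 78 mm up, with three dark radial ribs: shut (along -x, crosswise to the pipe), half open (midway), fully open (along +y, in line with the pipe).
- valve_lever (a joint): angle of the valve's lever about its upright stem: 0 = shut (lever points along the valve's -x), grows as it turns clockwise seen from above, 0.785 = half open (45 degrees, over the middle rib), 1.571 = fully open (lever along the valve's +y). It stays where it is left; about 0.2 N m to turn.
- lever_grip (a point): middle of the lever's black grip, 95 mm from the stem axis, 105 mm above the bench. The grip is a bar 62 mm long (along the lever), 16 mm wide, 22 mm tall, its underside 94 mm up; beneath its outer part there is only the bench or the pipe. The point's -x axis points outward along the lever.
- pedal_base: fixed base plate of the spring pedal, 200 x 110 mm, 12 mm thick. Origin: centre of its underside. The hinge pin lies along y at x = +85 mm, 32 mm above the bench; the pedal's free end is at the -x side.
- pedal (a joint): angle by which the pedal is pressed: 0 = fully up (sloping 0.34 rad, free end about 98 mm above the bench), 0.30 rad = down at its stop (sloping 0.04 rad). It springs back; about 5 N on the pad starts it, about 10 to 12 N holds it at the stop.
- pedal_pad (a point): the point to press: on top of the pedal's black ribbed tread, on its midline, 135 mm from the hinge. It is about 86 mm above the bench when up and about 47 mm at the stop. The pedal plate is 175 x 85 mm.
- bowl: bystander: wide bowl of the same fired clay, 128 mm across, 52 mm tall, origin at the centre of its underside. Leave alone.
- jar: bystander: clear plastic jar with a white lid, 84 mm diameter, 100 mm tall, origin at the centre of its underside. Leave alone.

How it is judged:
By the outcome, as a careful person would: the job done as asked, in the order asked, and still so for the second after the job is handed in, with the robot touching nothing.
It also fails if it takes over 67 s, if anything falls off the work surface, if the arm or the gripper's body presses on something with over 40 N, if the wrist force passes 120 N, or if a joint passes its speed limit or range.

## Robot

A 7-joint arm with a two-finger parallel gripper is mounted at the origin on the work surface. World frame = base frame: x ahead of the robot, y to its left, z up, the work surface at z = 0. Lengths are in m, angles in rad, forces in N, time in s.
With the tool pointing down it reaches from about 0.4 to 0.9 m from the base axis. Payload 5.5 kg.
Tool frame: the origin (TCP) lies midway between the tips of the shut fingers; the grasp point (between the pads) lies 19 mm behind it (manip.grip_depth is the distance from the TCP to the grasp point, in m); z points along the fingers, y is the line along which they close (so a half turn about z gives the same grasp; the last joint's range is limited). The gripper opens to 92 mm and grips with 3 to 60 N. Pads are 19 mm wide; open, the fingers measure 130 mm over their backs; the gripper's body (75 mm by 190 mm) begins 47 mm behind the grasp point.
Start: joints at [1.49, 0.501, -0.427, 1.55, 0.221, 1.138, -0.21], TCP at [0.219, -0.612, 0.227] pointing down, gripper open.
Joint ranges: [-2.88, 2.88], [-0.31, 2.03], [-1.54, 1.56], [0.2, 2.42], [-1.41, 4.55], [0.19, 2.02], [-2.57, 2.57]. Speed limits (rad/s): [2.57, 2.57, 3.14, 3.14, 3.14, 3.14, 3.14].

## Interface

Orientations are given as a unit quaternion [x, y, z, w].
In Python, from bench import manip, effector, viewer gives the robot as it stands. Calls block until the motion is done:
- manip.move_pose(position, orientation): joint-space move of the TCP to a pose.
- manip.servo_line(position, ori=None, vel=0.15): straight line of the TCP; ori=None keeps the orientation; vel is the mean speed in m/s.
- manip.movej(angles): joint-space move.
- effector.open_jaws() and effector.close(f_grip=None): open the fingers fully, or close them until they stop; f_grip is the grip in N (None keeps the last).
- manip.sleep(seconds).
- manip.solve_ik(position, orientation): joint angles nearest the present ones, or None.
- viewer.get_image(name): name is "scene" or "side" or "wrist"; returns the picture (384x512x3 uint8, red, green, blue); there is no depth.
- viewer.get_calibration(name): a dict with "vfov" (degrees; the focal length in pixels is half the picture's height over the tangent of half this angle, whatever the lens; pixels are square), "cx", "cy" (the principal point, pixels), "eye" and "attitude" of the camera in the world. Camera axes: x right, y down, z forward; pixel columns grow to the right and rows downward; lengths in m; the calibration is good to about 2 mm. A picture is of the moment at which its call begins: read the wrist's pose just before it. get_calibration takes no time and is no camera call; for the wrist camera it gives the pose at the moment of the call.
A pose or a line that the arm cannot do raises manip.PlanningError and nothing moves.
- manip.hand_in(): hands the job in; it is judged then, once.
Readings, each from a call of its own:
- manip.current_clock(): time.
- manip.current_q(): joint angles.
- manip.current_joint_velocities(): joint speeds.
- manip.current_tau(): joint torques, N m.
- manip.current_tool_pos(): TCP position.
- manip.current_tcp_rot(): TCP orientation.
- manip.current_force(): force on the tool from outside, world axes, zero at the start.
- manip.current_wrist_torque(): the same for the moment, N m.
- manip.current_finger_gap(): finger opening in m.
- manip.current_gripper_force(): force on a finger pad.
Only numpy, scipy, OpenCV 4.12 (cv2) and the standard library are available. Lean on these libraries where they do the work, as an engineer would, in place of code of your own. Each camera call takes 0.05 s, during which the arm holds its last target. There are 200 camera calls.

## Working session

There is one attempt and no reset: what is moved stays moved. The work goes in short steps, each a Python script; the robot and the scene stay as the last script left them, time stands still between calls to the robot, and variables do not carry over. Pictures are saved under pics/ and viewed, at most 10 in all, crops included, and the job is handed in when it is done.

```bash
mkdir -p pics; ls
python3 - <<'E'
from bench import manip, effector, viewer
import cv2,numpy as np
for n in ("scene","side"):
    im=viewer.get_image(n); cv2.imwrite(f"pics/{n}.png",cv2.resize(im[:,:,::-1],(800,600),interpolation=cv2.INTER_CUBIC))
    np.save(n+".npy",im)
    print(n,viewer.get_calibration(n))
print(viewer.get_calibration("wrist"),manip.current_clock(),manip.current_tcp_rot(),manip.grip_depth)
E
```

```text
pics
scene {'vfov': 44.216203241328145, 'cx': 253.04062687259852, 'cy': 184.25658447670182, 'eye': array([1.45797566, 0.08288497, 0.65369832]), 'attitude': array([ 0.59847844,  0.65054375, -0.3469442 , -0.31344235])}
side {'vfov': 51.192990869915334, 'cx': 258.55765539391956, 'cy': 187.02458616726213, 'eye': array([ 0.44700366, -0.85920411,  0.76247437]), 'attitude': array([ 0.89361994, -0.06987313,  0.03770593, -0.44174586])}
{'vfov': 59.266868062139984, 'cx': 252.5561188760147, 'cy': 192.4259710083481, 'eye': array([ 0.2803673 , -0.58972919,  0.38462063]), 'attitude': array([ 0.81158918, -0.57121381, -0.07172607,  0.0994644 ])} 0.1 [ 9.85258977e-01  1.71067136e-01 -1.23003838e-04 -8.76753458e-04] 0.0188
```

View pics/scene.png

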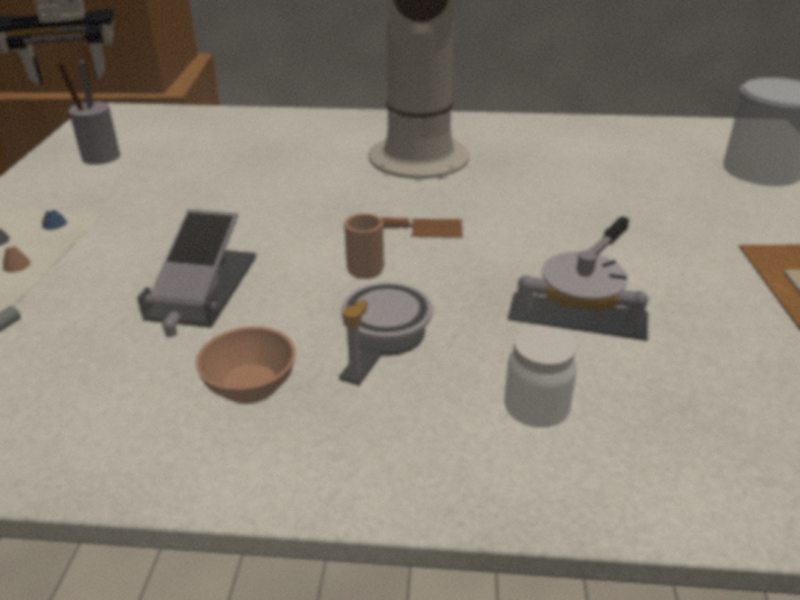

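View pics/side.png

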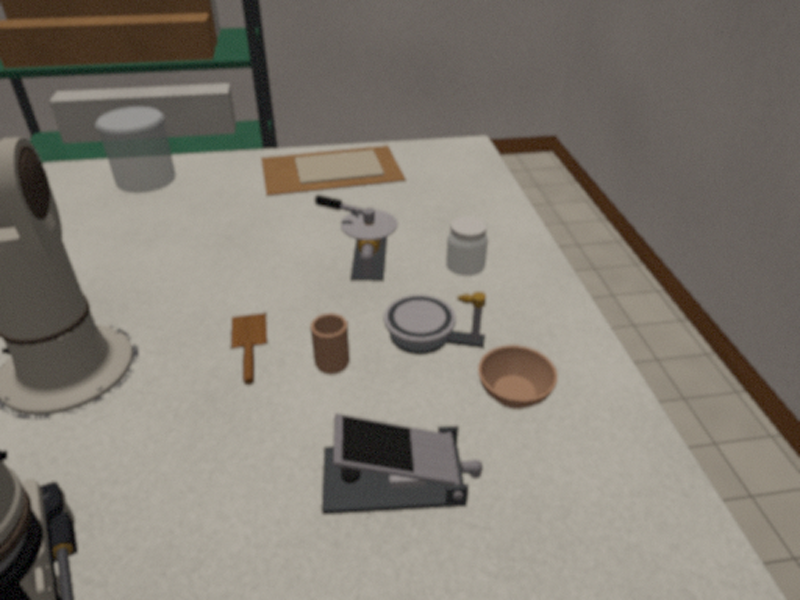

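The scene and side views show every object: cup at scene (364,223) / side (330,325), stand top (387,306)/(420,317), valve plate (584,275)/(369,224), grip (618,229)/(328,202), tread (203,237)/(377,444), in 800x600 pixels. I'll triangulate these roughly before refining.

```bash
cat > h.py <<'E'
import numpy as np
from scipy.spatial.transform import Rotation as R
def ray(cal,uv):
    f=192/np.tan(np.radians(cal["vfov"])/2)
    d=R.from_quat(cal["attitude"]).apply([(uv[0]-cal["cx"])/f,(uv[1]-cal["cy"])/f,1.])
    return np.array(cal["eye"]),d/np.linalg.norm(d)
def plane(cal,uv,z):
    e,d=ray(cal,uv); return e+d*(z-e[2])/d[2]
def tri(*pairs):
    A=np.zeros((3,3));b=np.zeros(3);L=[]
    for c,uv in pairs:
        e,d=ray(c,uv);P=np.eye(3)-np.outer(d,d);A+=P;b+=P@e;L.append((P,e))
    x=np.linalg.solve(A,b); return x,max(np.linalg.norm(P@(x-e)) for P,e in L)
E
python3 - <<'E'
from bench import viewer
from h import *
np.set_printoptions(precision=4,suppress=True)
cs,cd=viewer.get_calibration("scene"),viewer.get_calibration("side")
P=dict(cup=((364,223),(330,325),.09),stand=((387,306),(420,317),.045),vplate=((584,275),(369,224),.078),grip=((618,229),(328,202),.105),
tread=((203,237),(377,444),.09),noz=((349,318),(462,298),.096),bowl=((246,357),(517,372),.052),jar=((545,347),(468,229),.1))
for k,(a,b,z) in P.items():
    a=np.array(a)/1.5625;b=np.array(b)/1.5625
    x,e=tri((cs,a),(cd,b)); print(k,x,round(e,4),plane(cs,a,z)[:2],plane(cd,b,z)[:2])
E
```

```text
cup [ 0.455  -0.0582  0.0884] 0.0002 [ 0.4582 -0.0579] [ 0.4549 -0.0599]
stand [ 0.616  -0.0079  0.0455] 0.0011 [ 0.6139 -0.0074] [ 0.6165 -0.0087]
vplate [0.558  0.2702 0.076 ] 0.0014 [0.5632 0.2686] [0.5573 0.2694]
grip [0.477  0.325  0.1062] 0.0001 [0.475  0.3255] [0.477  0.3274]
tread [ 0.5012 -0.3047  0.0778] 0.0016 [ 0.5192 -0.296 ] [ 0.5011 -0.3163]
noz [ 0.6915 -0.0403  0.0913] 0.0126 [ 0.7143 -0.0453] [ 0.6856 -0.0294]
bowl [ 0.7452 -0.1755  0.0499] 0.0008 [ 0.7485 -0.175 ] [ 0.744  -0.1767]
jar [0.7514 0.197  0.093 ] 0.001 [0.759  0.1962] [0.7483 0.1843]
```

Run:
```python
from bench import manip, viewer
from h import *
import cv2
np.set_printoptions(precision=4,suppress=True)
q=np.array(manip.current_tcp_rot());Rt=R.from_quat(q)
c=viewer.get_calibration("wrist")
print("cam in tcp",Rt.inv().apply(c["eye"]-np.array(manip.current_tool_pos())),"\n",(Rt.inv()*R.from_quat(c["attitude"])).as_matrix())
import pickle
t=manip.current_clock()
for i,(p,yaw) in enumerate([((.52,-.28,.30),0),((.50,-.03,.30),0),((.50,.25,.30),0)]):
    o=(R.from_euler('z',yaw)*R.from_quat([1,0,0,0])).as_quat()
    print(manip.solve_ik(p,o))
    manip.move_pose(p,o)
    c=viewer.get_calibration("wrist");im=viewer.get_image("wrist")
    pickle.dump((c,im),open(f"w{i}.pkl","wb"));cv2.imwrite(f"pics/w{i}.png",im[:,:,::-1])
    print(manip.current_clock(),manip.current_tool_pos(),manip.current_q())
ims=[cv2.imread(f"pics/w{i}.png") for i in range(3)]
cv2.imwrite("pics/w_all.png",cv2.resize(np.vstack([np.hstack(ims[:2]),np.hstack([ims[2],ims[2]*0])]),(800,600)))
```

```text
cam in tcp [ 0.0652  0.0001 -0.1588] 
 [[ 0.0001 -0.9699 -0.2434]
 [ 1.      0.0003 -0.001 ]
 [ 0.001  -0.2434  0.9699]]
[ 0.9061  0.354  -0.5894  1.6146  0.2055  1.2356 -1.2934]
1.8167 [ 0.5191 -0.2817  0.2996] [ 0.9075  0.3545 -0.5878  1.6146  0.2058  1.2356 -1.2929]
[ 0.6653  0.1913 -0.7433  1.8197  0.1394  1.1836 -1.6926]
2.85 [ 0.5004 -0.0325  0.2999] [ 0.667   0.1923 -0.7406  1.8187  0.1402  1.1836 -1.692 ]
[ 0.1986  0.3607 -0.8989  1.6845  0.2963  1.2404 -2.3372]
3.9833 [0.5011 0.2474 0.2996] [ 0.2009  0.3607 -0.8964  1.6846  0.2967  1.2407 -2.3365]
```

View pics/w_all.png

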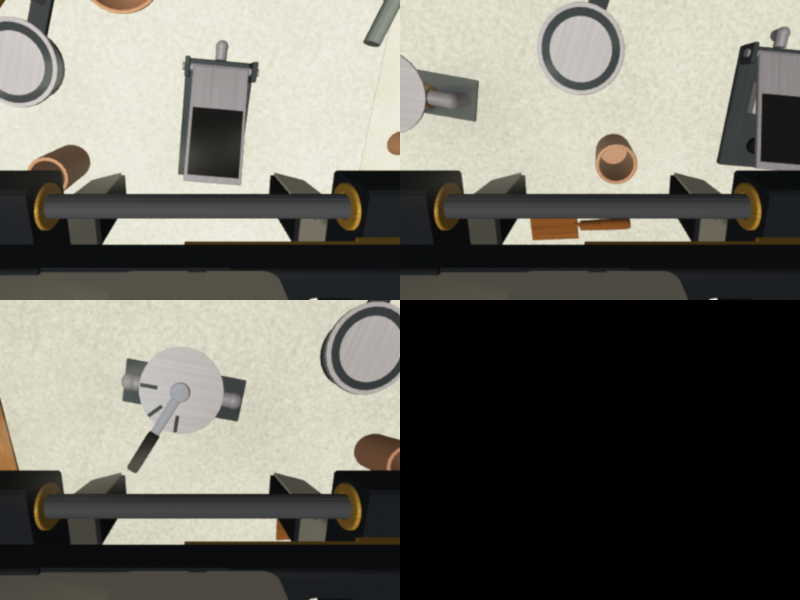

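The wrist views show the pedal (tread centre ~(216,142) of panel 1), the stand (581,48) and cup rim (616,163) in panel 2, and the valve plate (180,390) with the lever at about 20° past shut, ribs at (176,424), (153,410), (148,386). Now I'll measure precisely.

```bash
cat > meas.py <<'E'
from h import *
import cv2,pickle
np.set_printoptions(precision=4,suppress=True)
W=[pickle.load(open(f"w{i}.pkl","rb")) for i in range(3)]
def cnts(m,lo):
    cs,_=cv2.findContours(m.astype(np.uint8),cv2.RETR_LIST,cv2.CHAIN_APPROX_NONE)
    return [c for c in cs if cv2.contourArea(c)>lo]
def circ(c,pts,z):   # circle centre/radius on plane z
    P=np.array([plane(c,p,z)[:2] for p in pts.reshape(-1,2)])
    (x,y),r=cv2.minEnclosingCircle(P.astype(np.float32)*1000)
    A=np.c_[2*P,np.ones(len(P))];s=np.linalg.lstsq(A,(P**2).sum(1),rcond=None)[0]
    return s[:2],np.sqrt(s[2]+s[:2]@s[:2]),r/1000
E
python3 - <<'E'
from meas import *
c,im=W[1]; hsv=cv2.cvtColor(im,cv2.COLOR_RGB2HSV); g=im.max(2)
print("cup/clay")
sub=np.zeros(g.shape,bool); sub[150:240,240:310]=1
m=sub&(hsv[...,1]>70)&(hsv[...,0]<20)
for k in cnts(m,80): print(cv2.boundingRect(k),circ(c,k,.09))
print("bright rim"); m2=m&(g>150)
for k in cnts(m2,80): print(cv2.boundingRect(k),circ(c,k,.09))
print("stand dark ring")
sub[:]=0; sub[0:130,165:300]=1
for k in cnts(sub&(g<90),300): print(cv2.boundingRect(k),cv2.contourArea(k),circ(c,k,.045))
print("valve plate")
c,im=W[2];g=im.max(2);hsv=cv2.cvtColor(im,cv2.COLOR_RGB2HSV);p=plane
print(im[100,220],im[115,250],im[30,300],im[178,180],im[110,190])
for k in cnts((g<110),20):
    x,y,w,h=cv2.boundingRect(k)
    if y<200 and x<330:
        mm=cv2.moments(k);u=(mm['m10']/mm['m00'],mm['m01']/mm['m00'])
        print((x,y,w,h),cv2.contourArea(k),u,plane(c,u,.078)[:2],plane(c,u,.116)[:2])
print("pedal")
c,im=W[0];g=im.max(2)
for k in cnts((g<60),300):
    x,y,w,h=cv2.boundingRect(k); print((x,y,w,h),cv2.contourArea(k), cv2.boxPoints(cv2.minAreaRect(k)).tolist() if y<200 else '')
out=[cv2.resize(W[0][1][30:250,200:360],None,fx=2.7,fy=2.7,interpolation=2),cv2.resize(W[2][1][50:230,140:330],None,fx=1.9,fy=3.3,interpolation=2)]
h=594;out=[cv2.resize(W[0][1][30:250,200:350],(400,587)),cv2.resize(W[2][1][50:226,140:260],(400,587))]
cv2.imwrite("pics/crop.png",np.hstack(out)[:,:,::-1])
E
```

```text
cup/clay
(250, 172, 54, 64) (array([ 0.4584, -0.0577]), np.float64(0.03330748070370127), 0.03765852355957031)
bright rim
(254, 194, 46, 39) (array([ 0.4482, -0.0596]), np.float64(0.022476218250349893), 0.02620451545715332)
(250, 185, 54, 51) (array([ 0.4521, -0.0591]), np.float64(0.02977608528316813), 0.03049555778503418)
stand dark ring
(183, 10, 98, 105) 2032.5 (array([ 0.6152, -0.0075]), np.float64(0.052425195462372294), 0.05686575698852539)
valve plate
[194 190 187] [194 188 185] [218 216 196] [221 219 200] [78 83 82]
(0, 172, 512, 212) 78005.5 (261.6591906980918, 305.0910448622213) [0.3231 0.2369] [0.3474 0.238 ]
(164, 168, 39, 53) 734.5 (182.9341955979124, 193.79895620603583) [0.4691 0.329 ] [0.4789 0.3209]
(222, 149, 7, 20) 54.5 (225.20795107033638, 158.26911314984707) [0.5106 0.2789] [0.5161 0.2758]
(190, 135, 18, 14) 55.0 (198.3090909090909, 141.47272727272727) [0.5296 0.3086] [0.5332 0.3025]
(158, 114, 21, 18) 272.0 (167.80514705882354, 122.547181372549) [0.5504 0.3414] [0.552 0.332]
(180, 107, 21, 7) 53.5 (190.14641744548285, 109.93769470404983) [0.5639 0.3161] [0.5641 0.3092]
(276, 98, 39, 57) 954.0 (296.591893780573, 124.82040531097134) [0.5476 0.1991] [0.5494 0.2039]
(162, 75, 27, 22) 364.5 (172.65294924554183, 85.51394604481024) [0.5895 0.3337] [0.5872 0.3251]
pedal
(357, 279, 27, 30) 482.5 
(0, 218, 512, 166) 38539.0 
(241, 138, 69, 90) 5030.0 [[240.51760864257812, 222.27059936523438], [247.05880737304688, 137.23529052734375], [310.4529113769531, 142.11175537109375], [303.9117126464844, 227.14706420898438]]
```

View pics/crop.png

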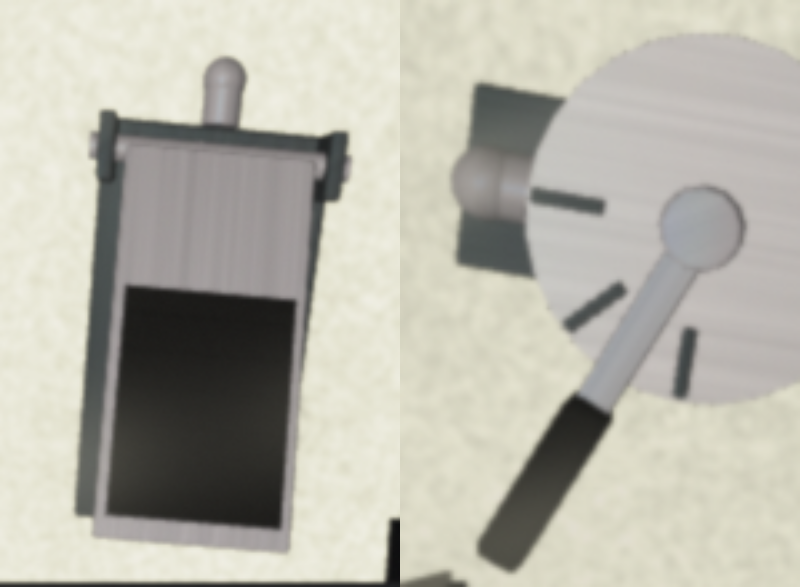

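The crop shows the tread (corners cleanly visible, hinge pin ends at (95,147) and (348,170)) and the lever between the shut and middle ribs; the ribs give the valve axis at about (0.556,0.271), half-open direction 124.9°, lever now at 147°.

Run:
```python
from meas import *
from bench import viewer
c,im=W[1]; g=im.max(2)
m=np.zeros(g.shape,bool); m[0:130,165:300]=1
for k in cnts(m&(g>110)&(im.max(2).astype(int)-im.min(2)<14),1500): print("disc",cv2.boundingRect(k),cv2.contourArea(k),circ(c,k,.045))
cs,cd=viewer.get_calibration("scene"),viewer.get_calibration("side")
s=1/1.5625
print("post base",plane(cs,np.array((353,378))*s,0)[:2],plane(cd,np.array((476,338))*s,0)[:2])
print("nozzle top/post",tri((cs,np.array((355,308))*s),(cd,np.array((478,298))*s)))
c,im=W[0]; f=lambda u,v:(200+u*150/400,30+v*220/587)
a,b=plane(c,f(96,147),.032),plane(c,f(347,170),.032)
d=(b-a)[:2];d/=np.linalg.norm(d);n=np.array([-d[1],d[0]]);n*=-np.sign(n[0]);h=(a+b)[:2]/2
print("hinge",a,b,"n",n,"pad up",h+.124*n)
a2,b2=plane(c,f(103,514),0.012),0
T=[(126,287),(297,300),(280,528),(107,514)]
for z in((.060,.060,.096,.096),): 
  X=[plane(c,f(*t),zz)[:2] for t,zz in zip(T,z)]; print("tread",X,[((x-h)@n).round(4) for x in X],[((x-h)@d).round(4) for x in X])
k=plane(c,f(225,60),.03)[:2]; print("knob",((k-h)@d).round(4))
```

```text
disc (191, 20, 81, 86) 5353.5 (array([ 0.6149, -0.0072]), np.float64(0.04617528781384474), 0.046890769958496094)
disc (181, 8, 101, 108) 8403.0 (array([ 0.6151, -0.0075]), np.float64(0.057820486206731574), 0.058507911682128905)
disc (176, 0, 111, 121) 10215.0 (array([ 0.6149, -0.0075]), np.float64(0.0637777472276442), 0.06586610412597656)
post base [ 0.7191 -0.0434] [ 0.7178 -0.0303]
nozzle top/post (array([ 0.7086, -0.0403,  0.1049]), np.float64(0.0032223885806429283))
hinge [ 0.6106 -0.2614  0.032 ] [ 0.6004 -0.3755  0.032 ] n [-0.996   0.0892] pad up [ 0.482  -0.3074]
tread [array([ 0.5503, -0.2751]), array([ 0.5445, -0.3503]), array([ 0.4515, -0.3408]), array([ 0.4579, -0.2671])] [np.float64(0.0589), np.float64(0.0579), np.float64(0.1514), np.float64(0.1516)] [np.float64(-0.0383), np.float64(0.0372), np.float64(0.036), np.float64(-0.038)]
knob -0.003
```

```bash
cat >> h.py <<'E'
def ori(yaw): return (R.from_euler('z',yaw,degrees=True)*R.from_quat([1,0,0,0])).as_quat()
E
python3 - <<'E'
from bench import manip, effector, viewer
from h import *
import cv2
np.set_printoptions(precision=4,suppress=True)
o=ori(-20); x,y=.4535,-.059
manip.move_pose((x,y,.19),o); manip.sleep(.2)
manip.servo_line((x,y,.046),vel=.1); manip.sleep(.2)
print(manip.current_tool_pos(),manip.current_force())
effector.close(f_grip=15); manip.sleep(.3)
print(manip.current_finger_gap(),manip.current_gripper_force(),manip.current_tool_pos(),manip.current_force())
manip.servo_line((x,y,.20),vel=.12)
manip.sleep(.2)
print(manip.current_finger_gap(),manip.current_gripper_force(),manip.current_tool_pos(),manip.current_force(),manip.current_clock(),manip.current_q())
im=viewer.get_image("side");cv2.imwrite("pics/lift.png",cv2.resize(im[100:340,120:440,::-1],(640,480)))
E
```

```text
[ 0.4538 -0.0592  0.0464] [-0.2561 -1.0955 -0.4322]
0.06224287838310912 14.999113054946065 [ 0.4535 -0.0591  0.046 ] [ 0.0674 -0.1374 -0.1976]
0.06272762372548718 14.998731664381921 [ 0.4532 -0.0588  0.1995] [-0.8781  0.3491 -1.8361] 9.75 [ 0.8241  0.2457 -0.8466  2.0334  0.2241  0.9565 -2.0578]
```

View pics/lift.png

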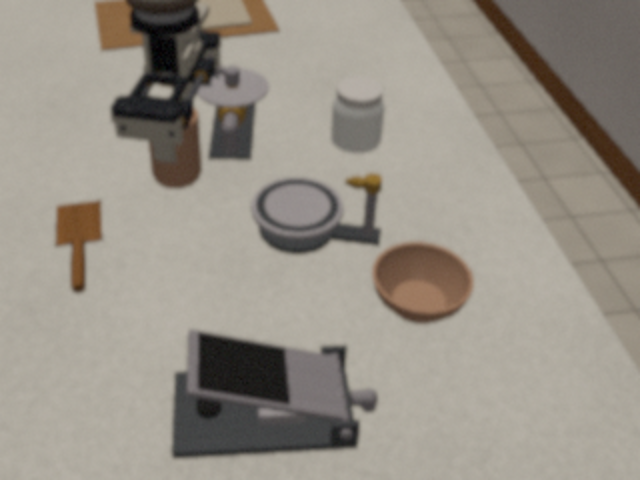

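The cup is held upright (gap 62.5 mm, weight 1.8 N). Next: place it.

Run:
```python
from bench import manip, effector, viewer
from h import *
import cv2
np.set_printoptions(precision=4,suppress=True)
x,y=.615,-.0073
manip.servo_line((x,y,.20),vel=.2); manip.sleep(.2)
manip.servo_line((x,y,.100),vel=.1)
manip.servo_line((x,y,.0945),vel=.02); manip.sleep(.3)
f0=manip.current_force()[2]; print(f0,manip.current_tool_pos())
z=.0945
while z>.087:
    z-=.0007; manip.servo_line((x,y,z),vel=.01); manip.sleep(.1)
    f=manip.current_force()[2]; 
    if f-f0>1.2: break
print(z,f,manip.current_tool_pos())
effector.open_jaws(); manip.sleep(.3)
print(manip.current_finger_gap(),manip.current_force())
manip.servo_line((x,y,.25),vel=.15)
c=viewer.get_calibration("wrist");im=viewer.get_image("wrist");s=viewer.get_image("side")
import pickle;pickle.dump((c,im),open("w3.pkl","wb"))
cv2.imwrite("pics/placed.png",np.hstack([cv2.resize(im[:,:,::-1],(400,300)),cv2.resize(s[100:340,120:440,::-1],(400,300))]))
print(manip.current_clock(),manip.current_q())
```

```text
-2.2492324786554247 [ 0.615  -0.0073  0.0946]
0.0938 -0.9996911394727771 [ 0.615  -0.0073  0.0938]
0.09162548325774124 [-0.4468  0.9676 -0.6424]
15.5083 [ 0.5408  0.4968 -0.7882  1.6108  0.3715  1.1927 -2.2466]
```

View pics/placed.png

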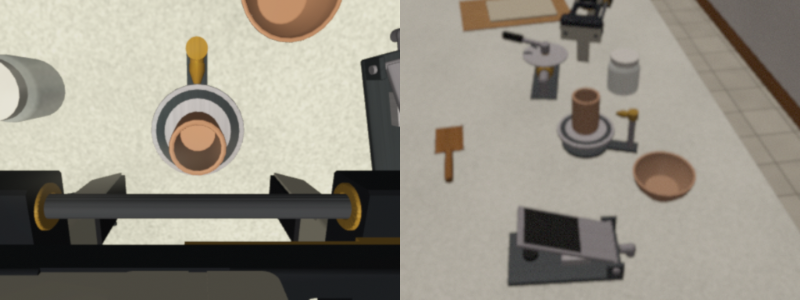

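The cup stands upright on the stand in front of the nozzle (rim at ~(198,147) in the left panel). I'll measure the centring.

Run:
```python
from meas import *
c,im=pickle.load(open("w3.pkl","rb")); g=im.max(2).astype(int); hsv=cv2.cvtColor(im,cv2.COLOR_RGB2HSV)
s=np.zeros(g.shape,bool); s[140:232,200:305]=1
m=s&(hsv[...,1]>70)&(hsv[...,0]<20)
k=max(cnts(m,300),key=cv2.contourArea);print("whole",cv2.boundingRect(k),circ(c,k,.135))
for k in cnts(m&(g>130),200): print(cv2.boundingRect(k),circ(c,k,.135))
s[:]=0;s[95:228,185:320]=1
m=s&(g>110)&(g-im.min(2)<14)
for k in cnts(m,1500): print("stand",cv2.boundingRect(k),circ(c,k,.045))
```

```text
whole (216, 144, 74, 80) (array([ 0.6164, -0.008 ]), np.float64(0.0316404813943776), 0.03403743362426758)
(222, 170, 62, 50) (array([ 0.6112, -0.0058]), np.float64(0.021946459013330352), 0.02574319267272949)
(216, 153, 74, 71) (array([ 0.6136, -0.0069]), np.float64(0.029993153398660585), 0.03059390068054199)
stand (210, 125, 86, 62) (array([ 0.6148, -0.0073]), np.float64(0.04141727805237596), 0.046710052490234376)
stand (194, 95, 118, 127) (array([ 0.616 , -0.0077]), np.float64(0.061462315948250995), 0.0708301010131836)
```

```bash
cat > v.py <<'E'
from bench import manip, effector, viewer
from h import *
import cv2,pickle
np.set_printoptions(precision=4,suppress=True)
C=np.array([.5558,.2709])
def pose(a,z,r=.098): return (*(C+r*np.array([np.cos(np.radians(a)),np.sin(np.radians(a))])),z)
E
python3 - <<'E'
from v import *
for off in (0,180):
  for a,z in ((147,.25),(147,.088),(124.9,.088),(124.9,.25)): print(off,a,manip.solve_ik(pose(a,z),ori(a+off)))
E
```

```text
0 147 [ 0.2837  0.7454 -1.4108  1.7045  0.7534  1.3643 -0.2661]
0 147 [ 0.1939  0.9123 -1.2304  1.8362  0.9606  1.1425 -0.3933]
0 124.9 [ 0.1165  0.9173 -1.1667  1.7423  0.9289  1.1468 -0.7352]
0 124.9 [ 0.1839  0.7464 -1.3118  1.6128  0.735   1.3647 -0.6142]
180 147 [-1.1834  0.3658  0.682   1.7516 -0.254   1.114  -2.5674]
180 147 [-1.0018  0.5452  0.4586  1.8764 -0.3276  0.7944 -2.5154]
180 124.9 [-1.4039  0.8959  1.1274  1.7945 -0.9219  1.0869 -2.4653]
180 124.9 [-1.5038  0.7741  1.357   1.6686 -0.7752  1.3516 -2.5503]
```

Run:
```python
from v import *
p=manip.current_tool_pos(); manip.servo_line((p[0]-.08,p[1]+.08,.30),vel=.2)
manip.move_pose(pose(147,.27),ori(147)); manip.sleep(.2)
manip.servo_line(pose(147,.088),vel=.12); manip.sleep(.2)
print(manip.current_tool_pos(),manip.current_force())
effector.close(f_grip=20); manip.sleep(.2)
print(manip.current_finger_gap(),manip.current_gripper_force(),manip.current_force(),manip.current_clock())
for a in np.linspace(147,124.9,9)[1:]:
    manip.servo_line(pose(a,.088),ori(a),vel=.05)
manip.sleep(.3)
print(manip.current_tool_pos(),pose(124.9,.088),manip.current_force(),manip.current_wrist_torque())
effector.open_jaws(); manip.sleep(.2)
manip.servo_line(pose(124.9,.25),vel=.15)
p=pose(124.9,.30,.0)
manip.move_pose((.50,.25,.30),ori(0)); manip.sleep(.2)
c=viewer.get_calibration("wrist");im=viewer.get_image("wrist")
pickle.dump((c,im),open("w4.pkl","wb"))
cv2.imwrite("pics/valve.png",cv2.resize(im[50:230,140:330,::-1],None,fx=3,fy=3,interpolation=2))
from meas import cnts
g=im.max(2)
for k in cnts(g<110,20):
    x,y,w,h=cv2.boundingRect(k)
    if y<200 and x<330:
        mm=cv2.moments(k);u=(mm['m10']/mm['m00'],mm['m01']/mm['m00']);d=plane(c,u,.116)[:2]-C;e=plane(c,u,.078)[:2]-C
        print((x,y,w,h),cv2.contourArea(k),"top",np.degrees(np.arctan2(d[1],d[0])),"rib",np.degrees(np.arctan2(e[1],e[0])))
print(manip.current_clock(),manip.current_q())
```

```text
[0.4738 0.3244 0.0884] [ 0.6946 -0.0902 -0.5965]
0.015690630125341 20.000096261501312 [ 0.7529 -0.2434 -0.8967] 21.5083
[0.4998 0.3511 0.088 ] (np.float64(0.4997297044023393), np.float64(0.35127488383562966), 0.088) [ 1.2809 -0.3534  0.1881] [-0.0657 -0.3879 -0.0703]
(0, 197, 512, 187) 75985.5 top -173.5481995712952 rib -174.12269256610114
(133, 148, 54, 43) 792.0 top 124.81035117861913 rib 124.56119779958635
(225, 147, 6, 21) 56.5 top 172.59155504907244 rib 169.92449391239046
(160, 112, 22, 19) 287.0 top 93.75484106552382 rib 94.47281328636875
(183, 106, 21, 7) 52.0 top 77.93848374688135 rib 79.83609109706657
(279, 97, 38, 57) 948.0 top -95.75961571680652 rib -96.76676774743342
(164, 74, 27, 22) 371.0 top 60.36838838324322 rib 62.007041009459165
28.2917 [ 0.1974  0.3608 -0.8976  1.6846  0.2956  1.2402 -2.3363]
```

View pics/valve.png

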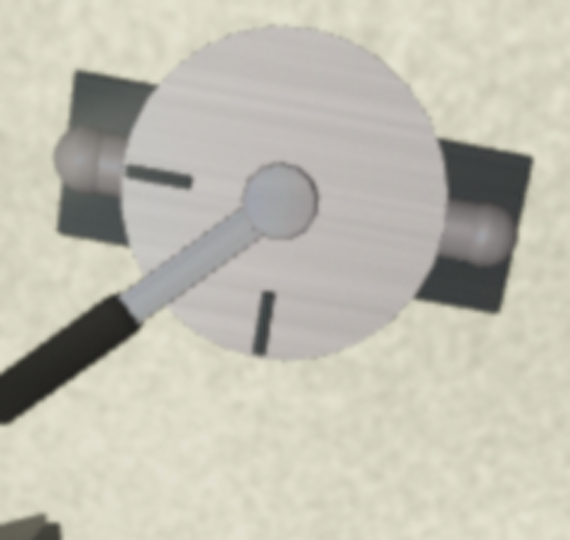

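The lever lies exactly over the middle rib (124.8° against 124.9°). Now the pedal.

Run:
```python
from bench import manip, effector, viewer
from h import *
import cv2
np.set_printoptions(precision=4,suppress=True)
n=np.array([-.996,.0892]);h=np.array([.482,-.3074])-.124*n
effector.close(f_grip=20)
manip.move_pose((.50,-.03,.30),ori(0))
manip.move_pose((.482,-.3074,.20),ori(0)); manip.sleep(.2)
f0=manip.current_force()[2]
def P(th):  # pad for slope th
    s,c=np.sin(th),np.cos(th); return (*(h+(.135*c-.009*s)*n),.032+.135*s+.009*c-.0008)
q=P(.34);print(q,P(.04))
manip.servo_line((q[0],q[1],.10),vel=.12)
for th in np.linspace(.34,.05,8): manip.servo_line(P(th),vel=.04)
manip.sleep(.1)
print(manip.current_tool_pos(),manip.current_force()[2]-f0)
x=P(.04);z=x[2]+.001
while z>.036:
    manip.servo_line((x[0],x[1],z),vel=.02); manip.sleep(.12)
    f=manip.current_force()[2]-f0; p=manip.current_tool_pos(); print(round(z,4),p,round(f,2))
    if f>22: break
    z-=.001
t=manip.current_clock(); manip.sleep(.7)
im=viewer.get_image("side"); manip.sleep(.8); print("held",manip.current_clock()-t,manip.current_force()[2]-f0,manip.current_tool_pos())
for th in np.linspace(.04,.34,6): manip.servo_line(P(th),vel=.06)
manip.servo_line((q[0],q[1],.20),vel=.15); manip.sleep(.5)
im2=viewer.get_image("side")
cv2.imwrite("pics/ped.png",np.hstack([cv2.resize(i[120:360,150:390,::-1],(400,400)) for i in (im,im2)]))
print(manip.current_clock(),manip.current_force()[2]-f0)
```

```text
(np.float64(0.4817305859670089), np.float64(-0.3073758717552783), np.float64(0.08470554942876507)) (np.float64(0.4715100180500139), np.float64(-0.3064605357530735), np.float64(0.04559136107514441))
[ 0.4731 -0.3069  0.0483] 9.828039863173286
0.0466 [ 0.473 -0.307  0.048] 9.99
0.0456 [ 0.473  -0.3069  0.0476] 14.45
0.0446 [ 0.4731 -0.307   0.0473] 20.69
0.0436 [ 0.473 -0.307  0.047] 27.95
held 1.5500000000000043 28.37543090916285 [ 0.4731 -0.307   0.047 ]
41.9583 -0.028615570579237193
```

View pics/ped.png

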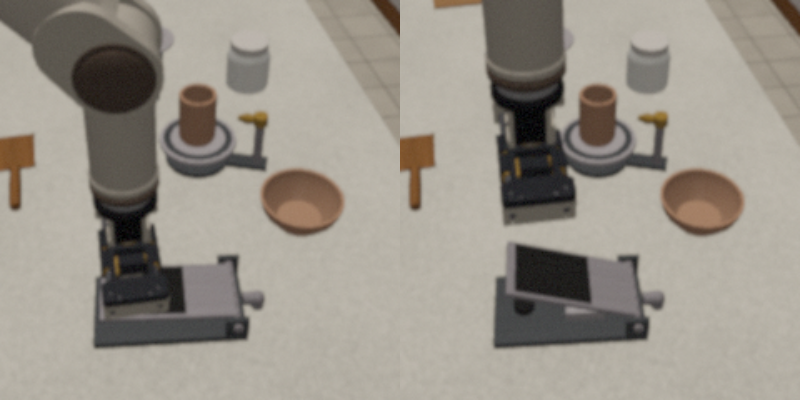

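The left view shows the pedal down at its stop (force rose steeply to 28 N and was held for over 1.5 s). The right view shows it fully up again with the cup still upright on the stand.

```bash
python3 -c "
from bench import manip
print(manip.hand_in())"
```

```text
the job is handed in; nothing more can be done
None
```

I handed the job in at about 42 s: the cup stands about 1.5 mm from the middle of the stand, the valve lever is over the half-open rib, and the pedal was then held at its stop for 1.5 s and came back up; the bowl and jar were not touched.

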